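# Present the coded tablet jar to the scanner under its hood

### The job

Take the tablet jar that carries the black bar code and bring it through the open front of the scan hood, under its roof, so that it stands upright, wholly on the round green mark, with its bar code squarely facing the dark scanner window at the back. Let go of it there and draw the gripper back out; do not tip the jar over or bump the hood hard, and leave the other jars, the striped carton and the wooden stamp where they stand.

Things in the scene. Friction and masses are not known exactly. Their poses are not given: they have to be found in the camera images.
- coded_jar: loose tablet jar, white with an orange band and white ribbed cap, with a stuck-on white label of black bars (30 mm wide) on one side and a black bar on top of its cap that runs from the middle towards that side. Body 47 mm in diameter up to z = 58 mm, cap 44 mm in diameter up to z = 76 mm, 70 g. Origin: centre of its underside; z up; its x axis points out through the bar code.
- code (a point): middle of the bar code, on the jar's surface 23.5 mm along the jar's x axis from its middle, 31 mm up
- hood: fixed scan hood. Origin: on the worktop under the green mark's middle; x points inward to the scanner, y left, z up. White base plate 6 mm thick, x -50 to 90, y +-107 mm. Grey roof, z 215 to 229, x -30 to 90, y +-107 mm. Two front posts, 14 mm thick, at x -18, y +-98 mm (182 mm clear between); clear side panes between these and two back posts (x 58 to 88); back panel from x 80 mm.
- spot (a point): middle of the round green mark (76 mm in diameter) on top of the base plate, 6 mm above the worktop, where the jar is to stand
- window (a point): middle of the scanner's dark window with a red line, in the face of a black block (80 mm wide and high) 55 mm behind the mark's middle and 44 mm above the worktop
- roof_edge (a point): middle of the lower front edge of the hood's roof: 30 mm to the front of the mark's middle, 215 mm above the worktop
- orange_jar: bystander: loose orange tablet jar with white cap, no bar on its cap, 47 mm in diameter, 76 mm high; origin at the centre of its underside
- blue_cap_jar: bystander: loose white tablet jar with blue cap, 47 mm in diameter, 76 mm high; origin at the centre of its underside
- striped_carton: bystander: loose upright white carton with red stripes, 47 x 61 x 76 mm; origin at the centre of its underside
- wooden_stamp: bystander: loose brown wooden hand stamp, 25 x 52 mm, 69 mm high; origin at the centre of its underside
Mind the look-alikes: they are no part of the job. What is shaped like the coded_jar but pink is not meant.

How it is judged:
By the outcome, as a careful person would: the job done as asked, in the order asked, and still so for the second after the job is handed in, with the robot touching nothing.
It also fails if it takes over 56 s, if anything falls off the work surface, if the arm or the gripper's body presses on something with over 40 N, if the wrist force passes 120 N, or if a joint passes its speed limit or range.

### The arm

A 6-joint arm with a two-finger parallel gripper is mounted at the origin on a cart in front of the work surface, level with it; the furniture and walls round the work are solid. World frame = base frame: x ahead of the robot, y to its left, z up, the work surface at z = 0. Lengths are in m, angles in rad, forces in N, time in s.
With the tool pointing down it reaches from about 0.35 to 0.975 m from the base axis. Payload 4.9 kg.
Tool frame: the origin (TCP) lies at the very end of the fingers, on their centre line; the grasp point (between the pads) lies behind it (manip.pinch_z is the y of the grasp point in the tool frame, in m); y points along the fingers, x is the direction in which the jaws open and shut, and the axes are right-handed (so a half turn about y gives the same grasp; the last joint's range is limited). The gripper opens to 85 mm and grips with 20 to 120 N. Pads are 22 mm wide; open, the fingers measure 114 mm over their backs; the gripper's body (76 mm by 85 mm) begins 54 mm behind the grasp point. The pads swing forward as they close: fully open they stand 13 mm farther back than shut.
Start: joints at [1.094, 0.053, 1.613, -0, 1.476, -0.119], TCP at [0.219, 0.585, 0.231] pointing down, gripper open.
Joint ranges: [-3.01, 3.01], [-1.01, 2.22], [0.06, 2.58], [-1.02, 4.17], [0.09, 2.62], [-3.14, 3.14]. Speed limits (rad/s): [2.57, 2.57, 3.14, 3.14, 3.14, 3.14].

### API

Orientations are given as a unit quaternion [w, x, y, z].
In Python, from plant import manip gives the robot as it stands.
- The arm moves only by the tool drive_tool, never from a script. Its argument "motion" is a list of rows, each a list of 3 entries, a list of its own where there are three numbers: the shift along the tool's x, y, z in units of 25 mm (1.0 is 25 mm), then the turn, a rotation vector about the tool's x, y, z in units of 5 degrees (1.0 is 5 degrees), then the closure, from -1 (fully open) to 1 (shut). A call has 1 to 12 rows; each row shifts and turns the commanded pose from where the row before left it, along the tool's axes as they then stand; what a row does not reach is not made up. A row lasts 1/10 s, in which the tool goes at most 50 mm and 8.59 degrees, less where a joint would pass 70% of its speed; a pose out of reach is approached as far as the arm can. A call is refused whole if a number of a shift passes 1 or a number of a turn 1, either way. A call with a gripper value outside its range is refused whole. The fingers move at their own pace and stop on an object; the grip force is fixed at half the most. Time passes only in rows, so rows that do not move let the fingers close. It gives the time, the measured TCP pose, the force and the opening at its end, in the units of the state.
- manip.state(): the state, without advancing time (a new reading comes with each control period).
- manip.grab_frame(name): name is "scene" or "top" or "wrist"; returns a dict with "img" (420x560x3 uint8, blue, green, red), "range_z" (420x560 float32, m along the optical axis (not along the pixel's ray), 0 where there is no reading), "camera_matrix" (3x3 intrinsics, pixels), "k1" (the pictures are not rectified: a ray, as slopes to the right and down, at radius r is drawn at 1 + k1 r^2 times it, then the intrinsics apply), "world_from_camera" (4x4, takes a point from camera to world coordinates); the wrist camera has in their place "T_tool_cam" (4x4, takes a point from camera to tool coordinates, whose origin is the TCP and whose axes are the tool frame's). Camera axes: x right, y down, z forward; pixel columns grow to the right and rows downward; lengths in m; the calibration is good to about 2 mm. A picture is of the moment at which its call begins: read the wrist's pose just before it.
- manip.job_done(): hands the job in, once; it reports no verdict.
The state is a dict: "time": time; "joint_pos": joint angles; "joint_vel": joint speeds; "joint_efforts": joint torques, N m; "tool_pos": TCP position; "tool_rot": TCP orientation; "contact_force": force on the tool from outside, world axes, zero at the start; "ft_torque": the same for the moment, N m; "gripper_width": opening from 0.0 (shut) to 1.0 (fully open).
Only numpy, scipy, OpenCV 4.12 (cv2) and the standard library are available. Lean on these libraries where they do the work, as an engineer would, in place of code of your own. Each camera call takes 0.05 s, during which the arm holds its last target. There are 200 camera calls.

## Working session

There is one attempt and no reset: what is moved stays moved. The work goes in short steps, Python scripts to look and compute and a tool call to move; the robot and the scene stay as the last step left them, time stands still between calls to the robot, and variables do not carry over. Pictures are saved under pics/ and viewed, about 8 in all and at most 12, crops included, and the job is handed in when it is done.

Besides the shell and the picture viewer there is one more tool, called as name([rows], argument=value, ...), one row to a line, values as JSON. drive_tool: Moves the arm, as the interface text tells. Its arguments: {"type":"object","properties":{"motion":{"type":"array","items":{"type":"array"}}},"required":["motion"]}

```bash
ls; mkdir -p pics
python3 - <<'E'
from plant import manip
import cv2,numpy as np
s=manip.state();print(s['tool_pos'],s['tool_rot'],s['time'],manip.pinch_z)
for n in("scene","top"):
    f=manip.grab_frame(n);cv2.imwrite(f'pics/{n}0.png',f['img']);np.savez(f'{n}0.npz',**f)
    print(n,f['camera_matrix'].tolist(),f['k1'],np.round(f['world_from_camera'],3).tolist())
E
```

```text
pics
[0.21860298 0.58486428 0.23006785] [-0.58067642  0.58133468  0.40238851 -0.40366864] 0.0 -0.0187
scene [[390.11459594748527, 0.0, 278.6550435157859], [0.0, 390.11459594748527, 210.8125338573043], [0.0, 0.0, 1.0]] -0.03475748608210849 [[0.662, -0.567, 0.49, -0.062], [-0.75, -0.507, 0.425, -0.55], [0.007, -0.649, -0.761, 1.005], [0.0, 0.0, 0.0, 1.0]]
top [[498.31223453582925, 0.0, 283.7122090049797], [0.0, 498.31223453582925, 214.46369841856568], [0.0, 0.0, 1.0]] -0.1460017087185483 [[0.385, -0.898, 0.213, 0.168], [-0.923, -0.374, 0.091, -0.193], [-0.002, -0.232, -0.973, 1.582], [0.0, 0.0, 0.0, 1.0]]
```

View pics/scene0.png

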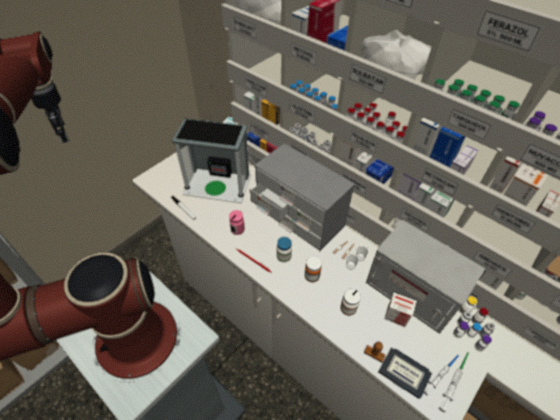

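View pics/top0.png

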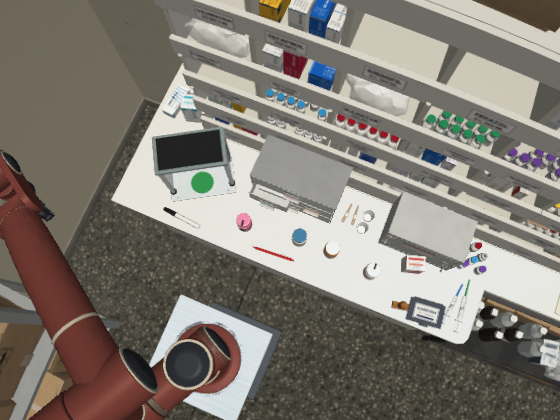

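Both views show the hood at the left, with its green mark at about scene (215,188) and top (202,182). Left to right come the pink jar, the blue-capped jar, the orange jar and the coded jar, which is at about scene (350,300) and top (372,270). The carton and stamp are to its right. Next I'll measure the coded jar and the hood.

```bash
cat > h.py <<'E'
import cv2,numpy as np
def dist(k1): return np.array([k1,0,0,0,0.])
def ray(f,uv):
    # returns origin, dirs (world) with camera z=1
    p=cv2.undistortPoints(np.float64(uv).reshape(-1,1,2),f['camera_matrix'],dist(float(f['k1']))).reshape(-1,2)
    d=np.c_[p,np.ones(len(p))]; T=f['world_from_camera']
    return T[:3,3],d@T[:3,:3].T
def onz(f,uv,z):
    o,d=ray(f,uv); return o+d*((z-o[2])/d[:,2])[:,None]
def bydepth(f,uv):
    uv=np.atleast_2d(uv);o,d=ray(f,uv); return o+d*f['range_z'][uv[:,1].astype(int),uv[:,0].astype(int)][:,None]
E
python3 - <<'E'
from h import *
F={n:dict(np.load(n+'0.npz')) for n in('scene','top')}
for n,f in F.items():
    hsv=cv2.cvtColor(f['img'],cv2.COLOR_BGR2HSV)
    g=cv2.inRange(hsv,(45,100,60),(85,255,255))
    k,l,st,c=cv2.connectedComponentsWithStats(g)
    i=1+np.argmax(st[1:,4]); e=cv2.fitEllipse(np.argwhere(l==i)[:,::-1].astype(np.float32))
    print(n,'green',e[0],st[i],onz(f,c[i],.006))
for n,uvs in dict(top=[(372,270),(332,249),(300,236),(244,221),(416,263),(400,305)]).items():
    P=bydepth(F[n],np.array(uvs));print(np.round(P,3).tolist())
    print(np.round(onz(F[n],uvs,.076),3).tolist())
f=F['top'];a=cv2.resize(f['img'][235:320,300:440],None,fx=5,fy=5,interpolation=cv2.INTER_CUBIC)
b=cv2.resize(f['img'][125:215,140:250],None,fx=4,fy=4,interpolation=cv2.INTER_CUBIC)
cv2.imwrite('pics/c1.png',a);
# hood posts/roof edge points: heights of roof by depth
uv=np.argwhere(np.ones((90,110)))[:,::-1]+[140,125]
P=bydepth(f,uv);m=(P[:,2]>.2)&(P[:,2]<.26)
r=cv2.minAreaRect(P[m][:,:2].astype(np.float32));print('roof',r,P[m][:,2].mean(),cv2.boxPoints(r))
E
```

```text
scene green (214.944580078125, 187.69644165039062) [206 181  19  14 210] [[0.51219873 0.24845844 0.006     ]]
top green (201.8035888671875, 182.09478759765625) [191 172  22  21 360] [[0.5105383  0.24846183 0.006     ]]
[[0.441, -0.367, 0.075], [0.455, -0.23, 0.074], [0.454, -0.124, 0.075], [0.432, 0.055, 0.07], [0.512, -0.485, 0.078], [0.375, -0.485, 0.066]]
[[0.441, -0.367, 0.076], [0.454, -0.23, 0.076], [0.454, -0.124, 0.076], [0.431, 0.054, 0.076], [0.513, -0.485, 0.076], [0.374, -0.483, 0.076]]
roof ((0.548361599445343, 0.2345828115940094), (0.13986724615097046, 0.2832399010658264), 24.5189266204834) 0.23192325248171863 [[0.4259629  0.33441007]
 [0.5435057  0.07671152]
 [0.6707603  0.13475555]
 [0.5532175  0.3924541 ]]
```

View pics/c1.png

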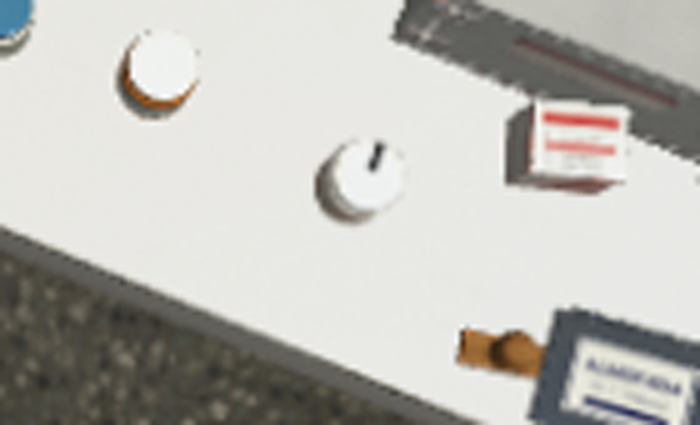

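```bash
cat >> h.py <<'E'
from scipy.spatial.transform import Rotation as Ro
def tool_R(q): return Ro.from_quat([q[1],q[2],q[3],q[0]]).as_matrix()
def R_des(head,tilt,flip=1):
    # tool y along fingers: heading deg, tilt deg below horizontal; jaws (x) horizontal
    h,t=np.radians([head,tilt]); y=np.array([np.cos(h)*np.cos(t),np.sin(h)*np.cos(t),-np.sin(t)])
    x=flip*np.array([np.sin(h),-np.cos(h),0]); return np.c_[x,y,np.cross(x,y)]
def rows(p,R,pt,Rt,n=None):
    """constant row (shift/25mm, turn/5deg) from pose to pose, shift before turn"""
    rv=Ro.from_matrix(R.T@Rt).as_rotvec(); d=R.T@(np.array(pt)-p); k=n or 1
    while True:
        dR=Ro.from_rotvec(rv/k).as_matrix(); S=sum(np.linalg.matrix_power(dR,i) for i in range(k))
        s=np.linalg.solve(S,d)/.025; t=np.degrees(rv/k)/5
        if n or max(abs(s).max(),abs(t).max())<=1: return k,np.round(s,3).tolist(),np.round(t,3).tolist()
        k+=1
def go(pt,Rt,n=None):
    from plant import manip
    s=manip.state(); return rows(s['tool_pos'],tool_R(s['tool_rot']),pt,Rt,n)
E
python3 - <<'E'
from h import *
from plant import manip
print([a for a in dir(manip) if a[0]!='_'])
s=manip.state();print(np.round(tool_R(s['tool_rot']),2).tolist())
f=dict(np.load('top0.npz'))
uv=np.argwhere(np.ones((90,110)))[:,::-1]+[140,125]
P=bydepth(f,uv);m=((P[:,2]>.222)&(P[:,2]<.238)).reshape(90,110).astype(np.uint8)
m=cv2.morphologyEx(m,cv2.MORPH_OPEN,np.ones((5,5)))
k,l,st,_=cv2.connectedComponentsWithStats(m);i=1+np.argmax(st[1:,4])
Q=onz(f,uv[(l==i).ravel()],.229)[:,:2]
r=cv2.minAreaRect(Q.astype(np.float32));print('roof',r,'mean',Q.mean(0))
# bar on cap
c=f['img'][255:285,357:387];g=c.max(2)<110
q=np.argwhere(g)[:,::-1]+[357,255];print(q.tolist())
W=cv2.cvtColor(f['img'],cv2.COLOR_BGR2GRAY)[262:278,366:382];print(W)
# refine bar ends from crop px
B=onz(f,[(300+372/5-.4,235+170/5-.4),(300+379/5-.4,235+143/5-.4)],.076);d=B[1]-B[0];print(B,np.degrees(np.arctan2(d[1],d[0])))
# scene window
f=dict(np.load('scene0.npz'));cv2.imwrite('pics/c2.png',cv2.resize(f['img'][115:215,165:255],None,fx=6,fy=6,interpolation=cv2.INTER_CUBIC))
E
```

```text
['IKError', 'grab_frame', 'job_done', 'pinch_z', 'state']
[[0.35, -0.0, -0.94], [0.94, -0.0, 0.35], [-0.0, -1.0, 0.0]]
roof ((0.5259541273117065, 0.27773988246917725), (0.12012685835361481, 0.17798148095607758), 30.123151779174805) mean [0.52149493 0.28828148]
[[375, 264], [375, 265], [375, 266], [374, 267], [365, 268], [374, 268], [364, 269], [364, 270], [363, 271], [364, 271], [363, 272], [364, 272], [363, 273], [364, 273], [364, 274], [365, 274], [364, 275], [365, 275], [365, 276], [366, 276], [366, 277], [367, 277]]
[[232 232 232 230 223 226 233 233 230 223 227 233 233 232 233 233]
 [232 229 218 217 213 219 236 237 223 161 183 221 232 233 233 233]
 [229 205 165 211 239 238 238 240 213  66 115 202 230 229 233 233]
 [206 166 208 238 239 241 240 238 198  55 159 231 235 220 222 232]
 [149 178 235 239 240 240 241 227 145  86 192 241 241 226 216 233]
 [142 188 235 241 241 240 237 199  71 119 214 241 240 240 236 233]
 [158 218 237 241 241 241 234 185  73 159 232 241 241 241 236 230]
 [169 235 240 240 240 240 240 227 184 218 240 241 241 241 233 227]
 [160 227 239 240 240 240 240 240 240 240 240 241 241 241 234 229]
 [144 204 239 240 240 240 240 240 240 240 240 240 240 241 235 230]
 [138 172 240 241 241 240 241 240 240 240 240 240 241 240 236 233]
 [148 153 225 241 240 240 240 240 240 240 240 240 241 233 227 233]
 [130 143 163 228 240 240 240 240 240 240 240 241 236 222 225 233]
 [106 152 157 174 219 235 241 242 242 242 238 230 224 227 232 232]
 [ 91 117 156 157 170 201 213 219 221 229 226 215 227 233 233 233]
 [ 96  94 113 150 166 155 156 165 175 211 224 227 233 233 233 232]]
[[ 0.44715807 -0.37075574  0.076     ]
 [ 0.46432745 -0.36892542  0.076     ]] 6.084956903893965
```

View pics/c2.png

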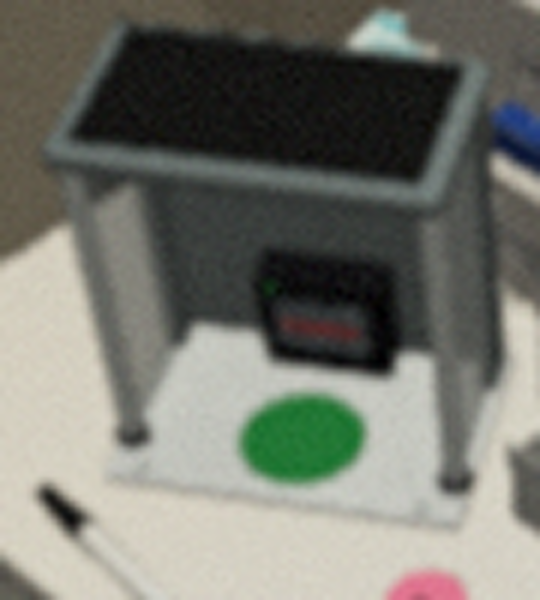

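Run:
```python
from h import *
f=dict(np.load('scene0.npz'))
px=lambda L:[(165+a/6-.4,115+b/6-.4) for a,b in L]
def ang(a,b,z,off):
    P=onz(f,px([a,b]),z);d=P[1]-P[0];print(np.round(P[:,:2],3).tolist(),np.linalg.norm(d),np.degrees(np.arctan2(d[1],d[0]))+off)
ang((108,475),(462,522),.003,90)   # base front edge
ang((132,437),(455,483),.010,90)   # post feet
ang((75,140),(420,180),.229,90) # panel front
ang((128,32),(465,70),.229,90)
ang((75,140),(128,32),.229,0);ang((420,180),(465,70),.229,0)
W=onz(f,px([(326,325)]),.044);print(W)
b=np.array([[.447,-.371]]);
# tool pose targets: approach above start
p=np.array([.219,.585,.23])
from plant import manip
s=manip.state();R=tool_R(s['tool_rot'])
print('az heading-down x axis flips:',R_des(20,90).round(2).tolist())
print(go([.35,.50,.50],R_des(60,70,-1)),go([.35,.50,.50],R_des(60,70,1)))
```

```text
[[0.418, 0.314], [0.53, 0.133]] 0.21227667964415362 31.79247578938002
[[0.444, 0.321], [0.545, 0.153]] 0.1959192418333052 30.938241969924924
[[0.451, 0.318], [0.548, 0.161]] 0.18426423342751344 31.74453417614818
[[0.529, 0.369], [0.628, 0.208]] 0.18868922231769178 31.51886196967657
[[0.451, 0.318], [0.529, 0.369]] 0.0933316140774414 33.36297458511592
[[0.548, 0.161], [0.628, 0.208]] 0.09256844974386944 30.63806511427351
[[0.56331093 0.27681644 0.044     ]]
az heading-down x axis flips: [[0.34, 0.0, 0.94], [-0.94, 0.0, 0.34], [0.0, -1.0, 0.0]]
(16, [-0.267, -0.637, -0.381], [-0.208, -0.995, -0.176]) (20, [0.263, -0.571, -0.203], [0.148, 0.984, -0.174])
```

Run:
```python
from h import *
from plant import manip
s=manip.state();p=s['tool_pos'];R=tool_R(s['tool_rot'])
p=p+[0,0,.225]
def sim(k,s,t):
    global p,R
    for i in range(k):
        p=p+R@np.array(s)*.025;R=R@Ro.from_rotvec(np.radians(5*np.array(t))).as_matrix()
        if i%4==3 or i==k-1:print('   ',p.round(3),R[:,1].round(2))
y=R_des(-9,40)[:,1];g=np.array([.441,-.367,.042]);tcp=g+.0187*y
for pt,Rt in[([.48,.20,.45],R_des(30,65)),([.42,-.25,.36],R_des(-9,40)),(tcp-.13*y,R_des(-9,40))]:
    r=rows(p,R,pt,Rt);print(r);sim(*r)
print(tcp)
```

```text
(26, [0.399, -0.123, -0.792], [0.103, 0.977, -0.217])
    [0.307 0.583 0.467] [ 0.01  0.08 -1.  ]
    [0.389 0.55  0.477] [ 0.04  0.16 -0.99]
    [0.456 0.492 0.483] [ 0.1   0.22 -0.97]
    [0.499 0.414 0.482] [ 0.17  0.25 -0.95]
    [0.514 0.326 0.475] [ 0.25  0.26 -0.93]
    [0.499 0.24  0.46 ] [ 0.33  0.23 -0.91]
    [0.48 0.2  0.45] [ 0.37  0.21 -0.91]
(18, [0.961, -0.024, -0.408], [0.267, 0.347, -0.266])
    [0.49  0.098 0.435] [ 0.48  0.16 -0.86]
    [ 0.486 -0.005  0.418] [ 0.58  0.1  -0.81]
    [ 0.469 -0.106  0.398] [ 0.67  0.02 -0.75]
    [ 0.439 -0.203  0.374] [ 0.73 -0.07 -0.68]
    [ 0.42 -0.25  0.36] [ 0.76 -0.12 -0.64]
(9, [0.499, 0.548, -0.971], [0.0, -0.001, 0.001])
    [ 0.392 -0.296  0.251] [ 0.76 -0.12 -0.64]
    [ 0.364 -0.342  0.141] [ 0.76 -0.12 -0.64]
    [ 0.357 -0.354  0.114] [ 0.76 -0.12 -0.64]
[ 0.45514867 -0.36924093  0.02997987]
```

drive_tool([
  [[0, -1, 0], [0, 0, 0], -1],
  [[0, -1, 0], [0, 0, 0], -1],
  [[0, -1, 0], [0, 0, 0], -1],
  [[0, -1, 0], [0, 0, 0], -1],
  [[0, -1, 0], [0, 0, 0], -1],
  [[0, -1, 0], [0, 0, 0], -1],
  [[0, -1, 0], [0, 0, 0], -1],
  [[0, -1, 0], [0, 0, 0], -1],
  [[0, -1, 0], [0, 0, 0], -1],
])

```text
time: 1.0
tool_pos: [0.2188, 0.5852, 0.4566]
tool_rot: [-0.581, 0.581, 0.403, -0.403]
contact_force: [1.3, 0.9, 0.6]
gripper_width: 0.999
```

drive_tool([
  [[0.4, -0.12, -0.79], [0.1, 0.98, -0.22], -1],
  [[0.4, -0.12, -0.79], [0.1, 0.98, -0.22], -1],
  [[0.4, -0.12, -0.79], [0.1, 0.98, -0.22], -1],
  [[0.4, -0.12, -0.79], [0.1, 0.98, -0.22], -1],
  [[0.4, -0.12, -0.79], [0.1, 0.98, -0.22], -1],
  [[0.4, -0.12, -0.79], [0.1, 0.98, -0.22], -1],
  [[0.4, -0.12, -0.79], [0.1, 0.98, -0.22], -1],
  [[0.4, -0.12, -0.79], [0.1, 0.98, -0.22], -1],
  [[0.4, -0.12, -0.79], [0.1, 0.98, -0.22], -1],
  [[0.4, -0.12, -0.79], [0.1, 0.98, -0.22], -1],
  [[0.4, -0.12, -0.79], [0.1, 0.98, -0.22], -1],
  [[0.4, -0.12, -0.79], [0.1, 0.98, -0.22], -1],
])

```text
time: 2.2
tool_pos: [0.4566, 0.4918, 0.4827]
tool_rot: [0.772, -0.626, -0.106, 0.019]
contact_force: [-0.4, 0.4, 0.2]
gripper_width: 1.001
```

drive_tool([
  [[0.4, -0.12, -0.79], [0.1, 0.98, -0.22], -1],
  [[0.4, -0.12, -0.79], [0.1, 0.98, -0.22], -1],
  [[0.4, -0.12, -0.79], [0.1, 0.98, -0.22], -1],
  [[0.4, -0.12, -0.79], [0.1, 0.98, -0.22], -1],
  [[0.4, -0.12, -0.79], [0.1, 0.98, -0.22], -1],
  [[0.4, -0.12, -0.79], [0.1, 0.98, -0.22], -1],
  [[0.4, -0.12, -0.79], [0.1, 0.98, -0.22], -1],
  [[0.4, -0.12, -0.79], [0.1, 0.98, -0.22], -1],
  [[0.4, -0.12, -0.79], [0.1, 0.98, -0.22], -1],
  [[0.4, -0.12, -0.79], [0.1, 0.98, -0.22], -1],
  [[0.4, -0.12, -0.79], [0.1, 0.98, -0.22], -1],
  [[0.4, -0.12, -0.79], [0.1, 0.98, -0.22], -1],
])

```text
time: 3.4
tool_pos: [0.4974, 0.2401, 0.4592]
tool_rot: [0.752, -0.499, 0.219, -0.37]
contact_force: [-0.1, -0.7, 0.4]
gripper_width: 1.002
```

Run:
```python
from h import *
from plant import manip
s=manip.state();print(s['time'],s['tool_pos'],tool_R(s['tool_rot']).round(2).tolist(),np.round(s['joint_pos'],2),s['contact_force'])
print(go([.42,-.25,.36],R_des(-9,40)))
```

```text
3.4 [0.49742205 0.24006902 0.45923314] [[0.63, 0.34, 0.7], [-0.78, 0.23, 0.59], [0.04, -0.91, 0.41]] [ 0.24 -0.43  1.7   0.14  1.48  1.14] [-0.06482867 -0.6758619   0.36320097]
(19, [0.953, -0.064, -0.528], [0.248, 0.421, -0.289])
```

drive_tool([
  [[0.95, -0.06, -0.53], [0.25, 0.42, -0.29], -1],
  [[0.95, -0.06, -0.53], [0.25, 0.42, -0.29], -1],
  [[0.95, -0.06, -0.53], [0.25, 0.42, -0.29], -1],
  [[0.95, -0.06, -0.53], [0.25, 0.42, -0.29], -1],
  [[0.95, -0.06, -0.53], [0.25, 0.42, -0.29], -1],
  [[0.95, -0.06, -0.53], [0.25, 0.42, -0.29], -1],
  [[0.95, -0.06, -0.53], [0.25, 0.42, -0.29], -1],
  [[0.95, -0.06, -0.53], [0.25, 0.42, -0.29], -1],
  [[0.95, -0.06, -0.53], [0.25, 0.42, -0.29], -1],
  [[0.95, -0.06, -0.53], [0.25, 0.42, -0.29], -1],
  [[0.95, -0.06, -0.53], [0.25, 0.42, -0.29], -1],
  [[0.95, -0.06, -0.53], [0.25, 0.42, -0.29], -1],
])

```text
time: 4.6
tool_pos: [0.491, -0.0797, 0.4096]
tool_rot: [0.682, -0.333, 0.249, -0.602]
contact_force: [-0.6, 0.8, -0.2]
gripper_width: 1.004
```

drive_tool([
  [[0.95, -0.06, -0.53], [0.25, 0.42, -0.29], -1],
  [[0.95, -0.06, -0.53], [0.25, 0.42, -0.29], -1],
  [[0.95, -0.06, -0.53], [0.25, 0.42, -0.29], -1],
  [[0.95, -0.06, -0.53], [0.25, 0.42, -0.29], -1],
  [[0.95, -0.06, -0.53], [0.25, 0.42, -0.29], -1],
  [[0.95, -0.06, -0.53], [0.25, 0.42, -0.29], -1],
  [[0.95, -0.06, -0.53], [0.25, 0.42, -0.29], -1],
  [[0, 0, 0], [0, 0, 0], -1],
  [[0, 0, 0], [0, 0, 0], -1],
])

```text
time: 5.5
tool_pos: [0.4223, -0.2482, 0.3585]
tool_rot: [-0.612, 0.221, -0.258, 0.714]
contact_force: [0.1, -0.5, 0.3]
gripper_width: 1.005
```

Run:
```python
from h import *
from plant import manip
s=manip.state();print(s['time'],s['tool_pos'],tool_R(s['tool_rot']).round(2).tolist(),np.round(s['joint_pos'],2),s['contact_force'])
y=R_des(-9,40)[:,1];g=np.array([.441,-.367,.042]);tcp=g+.0187*y
print(go(tcp-.13*y,R_des(-9,40)))
f=manip.grab_frame('wrist');cv2.imwrite('pics/w1.png',f['img']);print(f['T_tool_cam'].round(3).tolist())
T=np.eye(4);T[:3,:3]=tool_R(s['tool_rot']);T[:3,3]=s['tool_pos'];f['world_from_camera']=T@f['T_tool_cam'];np.savez('w1.npz',**f)
```

```text
5.5 [ 0.42231052 -0.24823751  0.35848069] [[-0.15, 0.76, 0.63], [-0.99, -0.12, -0.1], [0.0, -0.64, 0.77]] [-1.05 -0.87  2.25  0.69  1.21  0.61] [ 0.14458542 -0.52541909  0.28352009]
(9, [0.507, 0.532, -0.974], [-0.006, 0.004, -0.003])
[[1.0, -0.0, -0.002, 0.0], [0.002, -0.305, 0.952, -0.141], [-0.001, -0.953, -0.305, 0.077], [0.0, 0.0, 0.0, 1.0]]
```

View pics/w1.png

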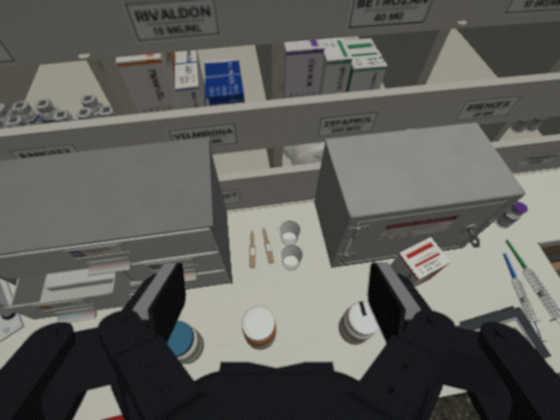

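The wrist view shows the coded jar at about (360,320), with the bar on its cap running from (362,312) to (365,303). The orange jar is at (260,325).

Run:
```python
from h import *
f=dict(np.load('w1.npz'))
uv=np.argwhere(np.ones((60,60)))[:,::-1]+[330,290]
P=bydepth(f,uv);m=(P[:,2]>.071)&(P[:,2]<.082)&(np.hypot(P[:,0]-.445,P[:,1]+.367)<.04)
Q=P[m];r=cv2.minEnclosingCircle(Q[:,:2].astype(np.float32));print(m.sum(),Q.mean(0),Q[:,2].std(),r)
# bar: dark pixels on cap
g=cv2.cvtColor(f['img'],cv2.COLOR_BGR2GRAY)[290:350,330:390].ravel()
b=(g<110)&(np.hypot(*(onz(f,uv,.076)[:,:2]-r[0]).T)<.0235)
B=onz(f,uv[b],.076)[:,:2];c=B.mean(0);u,sv,vt=np.linalg.svd(B-c);print(b.sum(),c,sv,np.degrees(np.arctan2(*vt[0][::-1])),np.degrees(np.arctan2(*(c-r[0])[::-1])))
t=dict(np.load('top0.npz'))
uv=np.argwhere(np.ones((30,30)))[:,::-1]+[357,255];P=bydepth(t,uv);m=(P[:,2]>.071)&(P[:,2]<.082)
print(cv2.minEnclosingCircle(P[m][:,:2].astype(np.float32)),P[m].mean(0))
g=cv2.cvtColor(t['img'],cv2.COLOR_BGR2GRAY)[255:285,357:387].ravel()
X=onz(t,uv,.076)[:,:2];w=np.clip(215.-g,0,None)*(np.hypot(X[:,0]-.455,X[:,1]+.37)<.013)
c=(X*w[:,None]).sum(0)/w.sum();C=((X-c).T*w)@(X-c);e=np.linalg.eigh(C)[1][:,1];print(c,np.degrees(np.arctan2(e[1],e[0])))
```

```text
712 [ 0.44355011 -0.36627613  0.07344847] 0.0010117222671703762 ((0.4449198246002197, -0.3694135844707489), 0.021912503987550735)
252 [ 0.44778342 -0.37961809] [0.19201299 0.15271082] 79.28321682626706 -74.32480428678717
((0.4436042010784149, -0.37088268995285034), 0.02211366593837738) [ 0.44373556 -0.37033445  0.07542947]
[ 0.45603335 -0.37006862] -179.15122771877677
```

Run:
```python
from h import *
R=R_des(-10,40);y=R[:,1];g=np.array([.444,-.3695,.042]);tcp=g+.0187*y
print(tcp,go(tcp-.09*y+[0,0,.01],R))
```

```text
[ 0.4581074  -0.37198752  0.02997987] (9, [0.514, 0.697, -0.933], [-0.007, 0.02, -0.021])
```

drive_tool([
  [[0.51, 0.7, -0.93], [0, 0.02, -0.02], -1],
  [[0.51, 0.7, -0.93], [0, 0.02, -0.02], -1],
  [[0.51, 0.7, -0.93], [0, 0.02, -0.02], -1],
  [[0.51, 0.7, -0.93], [0, 0.02, -0.02], -1],
  [[0.51, 0.7, -0.93], [0, 0.02, -0.02], -1],
  [[0.51, 0.7, -0.93], [0, 0.02, -0.02], -1],
  [[0.51, 0.7, -0.93], [0, 0.02, -0.02], -1],
  [[0.51, 0.7, -0.93], [0, 0.02, -0.02], -1],
  [[0.51, 0.7, -0.93], [0, 0.02, -0.02], -1],
  [[0, 0, 0], [0, 0, 0], -1],
  [[0, 0, 0], [0, 0, 0], -1],
])

```text
time: 6.65
tool_pos: [0.3926, -0.3591, 0.0979]
tool_rot: [-0.605, 0.218, -0.26, 0.72]
contact_force: [0.6, 0.2, -0.1]
gripper_width: 0.996
```

```bash
cat > wl.py <<'E'
from h import *
from plant import manip
import sys
def look(n):
    s=manip.state();f=manip.grab_frame('wrist')
    T=np.eye(4);T[:3,:3]=tool_R(s['tool_rot']);T[:3,3]=s['tool_pos'];f['world_from_camera']=T@f['T_tool_cam']
    np.savez(n+'.npz',**f);cv2.imwrite(f'pics/{n}.png',f['img']);print(s['time'],s['tool_pos'],np.round(s['joint_pos'],2),np.round(s['contact_force'],1),s['gripper_width']);return s,f
if __name__=='__main__': look(sys.argv[1])
E
python3 wl.py w2; python3 -c "
from h import *
from plant import manip
print(tool_R(manip.state()['tool_rot']).round(3).tolist())"
```

```text
6.65 [ 0.3925616  -0.35905021  0.09785283] [-1.26 -0.32  2.37  1.04  0.92 -0.12] [ 0.6  0.2 -0.1] 0.9957065295176692
[[-0.172, 0.759, 0.628], [-0.985, -0.133, -0.109], [0.001, -0.638, 0.77]]
```

View pics/w2.png

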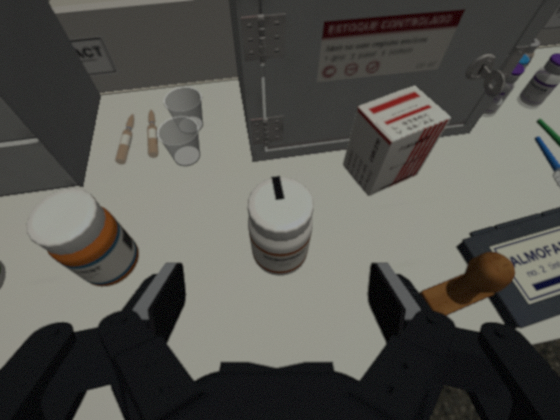

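The close wrist view has the jar centred between the fingers, with the cap at about (280,210) and the bar from (280,199) to (277,178). The stamp is clear of the right finger.

Run:
```python
from h import *
f=dict(np.load('w2.npz'))
uv=np.argwhere(np.ones((100,90)))[:,::-1]+[235,165]
P=bydepth(f,uv);z=P[:,2];m=(z>.070)&(z<.082)&(np.hypot(P[:,0]-.444,P[:,1]+.37)<.035)
X=onz(f,uv,.076)[:,:2]
c,r=cv2.minEnclosingCircle(P[m][:,:2].astype(np.float32));print(c,r,P[m].mean(0))
g=cv2.cvtColor(f['img'],cv2.COLOR_BGR2GRAY)[165:265,235:325].ravel()
b=((g<80).reshape(100,90)).astype(np.uint8);b[45:]=0
k,l,st,ce=cv2.connectedComponentsWithStats(b);print(st[1:],ce[1:])
i=1+np.argmin(np.hypot(*(ce[1:]-[43,23]).T));B=X[(l==i).ravel()];q=B.mean(0);e=np.linalg.svd(B-q)[2][0]
print(q,np.degrees(np.arctan2(*(e*np.sign(e[0]))[::-1])),np.degrees(np.arctan2(*(q-c)[::-1])))
```

```text
(0.4451654255390167, -0.37058842182159424) 0.022259511053562164 [ 0.44298488 -0.3702453   0.07371339]
[[ 37  11  12  23 177]] [[42.43502825 22.36723164]]
[ 0.45530056 -0.37055574] -0.28126849998597514 0.184778782025082
```

Run:
```python
from h import *
R=R_des(-10,40);y=R[:,1];g=np.array([.4448,-.3705,.042]);tcp=g+.0187*y
print(tcp,go(tcp,R,6))
```

```text
[ 0.4589074  -0.37298752  0.02997987] (6, [0.011, 0.641, -0.067], [-0.013, 0.004, -0.001])
```

drive_tool([
  [[0.01, 0.64, -0.07], [0, 0, 0], -1],
  [[0.01, 0.64, -0.07], [0, 0, 0], -1],
  [[0.01, 0.64, -0.07], [0, 0, 0], -1],
  [[0.01, 0.64, -0.07], [0, 0, 0], -1],
  [[0.01, 0.64, -0.07], [0, 0, 0], -1],
  [[0.01, 0.64, -0.07], [0, 0, 0], -1],
  [[0, 0, 0], [0, 0, 0], -1],
])

```text
time: 7.4
tool_pos: [0.4593, -0.3727, 0.0299]
tool_rot: [-0.606, 0.218, -0.259, 0.72]
contact_force: [0.1, 0.4, 0.3]
gripper_width: 1.007
```

drive_tool([
  [[0, 0, 0], [0, 0, 0], 0],
  [[0, 0, 0], [0, 0, 0], 0.3],
  [[0, 0, 0], [0, 0, 0], 1],
  [[0, 0, 0], [0, 0, 0], 1],
  [[0, 0, 0], [0, 0, 0], 1],
  [[0, 0, 0], [0, 0, 0], 1],
  [[0, 0, 0], [0, 0, 0], 1],
  [[0, 0, 0], [0, 0, 0], 1],
])

```text
time: 8.2
tool_pos: [0.4579, -0.3737, 0.0298]
tool_rot: [-0.605, 0.218, -0.259, 0.721]
contact_force: [-2.9, 2.3, 7.5]
gripper_width: 0.536
```

```bash
python3 wl.py w3
```

```text
8.2 [ 0.45792302 -0.37369991  0.02981808] [-1.12 -0.01  2.26  1.24  0.72 -0.3 ] [-2.9  2.3  7.5] 0.536247812645126
```

View pics/w3.png

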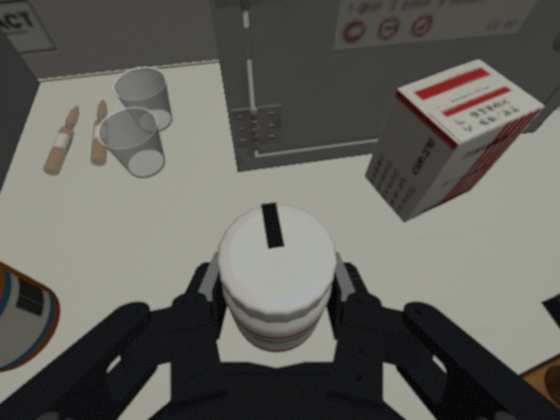

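The jar is held between both pads, with the bar pointing forward from (280,246) to (269,205). I'll recheck the yaw, then lift.

```bash
cat > capm.py <<'E'
from h import *
import sys
f=dict(np.load(sys.argv[1]+'.npz'));zc=float(sys.argv[2]);u0,v0,u1,v1=map(int,sys.argv[3:7])
uv=np.argwhere(np.ones((v1-v0,u1-u0)))[:,::-1]+[u0,v0]
P=bydepth(f,uv);im=f['img'][v0:v1,u0:u1];g=im.max(2).ravel()
X=onz(f,uv,zc)[:,:2]
m=(abs(P[:,2]-zc)<.006)&(g>100);c,r=cv2.minEnclosingCircle(P[m][:,:2].astype(np.float32))
A=np.c_[P[m][:,:2],np.ones(m.sum())];pl=np.linalg.lstsq(A,P[m][:,2],rcond=None)[0]
print('cap',c,r,'z',P[m][:,2].mean(),'plane slope deg',np.degrees(pl[:2]))
b=(g<75).reshape(im.shape[:2]).astype(np.uint8);k,l,st,ce=cv2.connectedComponentsWithStats(b);print(st[1:].tolist())
i=1+np.argmax(st[1:,4]);B=X[(l==i).ravel()];q=B.mean(0);e=np.linalg.svd(B-q)[2][0]
print('bar',q,np.degrees(np.arctan2(*(e*np.sign(e[0]))[::-1])),np.degrees(np.arctan2(*(q-c)[::-1])))
E
python3 capm.py w3 .076 235 195 320 275
python3 - <<'E'
from h import *
from plant import manip
s=manip.state();R=tool_R(s['tool_rot']);print(R.round(3).tolist(),R.T@[0,0,1])
E
```

```text
cap (0.4497632086277008, -0.37249132990837097) 0.01937764883041382 z 0.07384076244234976 plane slope deg [-0.06117631  0.13188727]
[[27, 8, 21, 45, 627]]
bar [ 0.4558049  -0.37163012] -0.8759563977157419 8.112541722977424
[[-0.174, 0.759, 0.627], [-0.985, -0.134, -0.11], [0.001, -0.637, 0.771]] [ 5.16935813e-04 -6.36721230e-01  7.71093904e-01]
```

Run:
```python
from h import *
f=dict(np.load('top0.npz'))
uv=np.argwhere(np.ones((200,250)))[:,::-1]+[190,110];P=bydepth(f,uv)
for y0 in np.arange(-.45,.2,.05):
    m=(P[:,1]>y0)&(P[:,1]<y0+.05)&(P[:,2]>.09)&(P[:,2]<.4)&(P[:,0]>.3)
    print(round(y0,2),P[m][:,0].min().round(3) if m.any() else None, np.percentile(P[m][:,2],95).round(2) if m.any() else None)
from plant import manip
s=manip.state();R=tool_R(s['tool_rot']);p=s['tool_pos']+[0,0,.125]
def sim(k,s,t):
    global p,R
    for i in range(k):
        p=p+R@np.array(s)*.025;R=R@Ro.from_rotvec(np.radians(5*np.array(t))).as_matrix()
        if i%4==3 or i==k-1:print('   ',p.round(3),R[:,1].round(2))
H=np.array([.8526,.5225])
def tcp_for(j,zb,h): # jar centre xy, jar bottom z, heading
    a=np.radians(h);return [j[0]+.0126*np.cos(a),j[1]+.0126*np.sin(a),.0298+zb]
S=np.array([.511,.2485])
for j,zb,h in[((.435,-.06),.12,6),(S-.09*H,.06,22)]:
    r=rows(p,R,tcp_for(j,zb,h),R_des(h,39.6));print(r);sim(*r)
```

```text
-0.45 0.541 0.32
-0.4 0.537 0.39
-0.35 0.682 0.39
-0.3 0.682 0.39
-0.25 0.682 0.39
-0.2 0.54 0.39
-0.15 0.53 0.39
-0.1 0.508 0.39
-0.05 0.494 0.39
-0.0 0.497 0.38
0.05 0.507 0.34
0.1 0.537 0.27
0.15 0.503 0.24
(13, [-0.97, -0.049, -0.06], [-0.001, -0.157, 0.19])
    [ 0.464 -0.277  0.153] [ 0.77 -0.07 -0.64]
    [ 0.462 -0.179  0.152] [ 0.77 -0.   -0.64]
    [ 0.452 -0.083  0.15 ] [ 0.77  0.06 -0.64]
    [ 0.448 -0.059  0.15 ] [ 0.77  0.08 -0.64]
(11, [-0.942, 0.305, -0.03], [0.0, -0.185, 0.224])
    [0.456 0.038 0.128] [ 0.75  0.16 -0.64]
    [0.454 0.134 0.106] [ 0.73  0.23 -0.64]
    [0.446 0.206 0.09 ] [ 0.71  0.29 -0.64]
```

drive_tool([
  [[0, -0.32, 0.39], [0, 0, 0], 1],
  [[0, -0.64, 0.77], [0, 0, 0], 1],
  [[0, -0.64, 0.77], [0, 0, 0], 1],
  [[0, -0.64, 0.77], [0, 0, 0], 1],
  [[0, -0.64, 0.77], [0, 0, 0], 1],
  [[0, -0.32, 0.39], [0, 0, 0], 1],
])

```text
time: 8.85
tool_pos: [0.4576, -0.3736, 0.1561]
tool_rot: [-0.604, 0.219, -0.259, 0.721]
contact_force: [0.4, -0.3, 0.7]
gripper_width: 0.534
```

drive_tool([
  [[-0.97, -0.05, -0.06], [0, -0.16, 0.19], 1],
  [[-0.97, -0.05, -0.06], [0, -0.16, 0.19], 1],
  [[-0.97, -0.05, -0.06], [0, -0.16, 0.19], 1],
  [[-0.97, -0.05, -0.06], [0, -0.16, 0.19], 1],
  [[-0.97, -0.05, -0.06], [0, -0.16, 0.19], 1],
  [[-0.97, -0.05, -0.06], [0, -0.16, 0.19], 1],
  [[-0.97, -0.05, -0.06], [0, -0.16, 0.19], 1],
  [[-0.97, -0.05, -0.06], [0, -0.16, 0.19], 1],
  [[-0.97, -0.05, -0.06], [0, -0.16, 0.19], 1],
  [[-0.97, -0.05, -0.06], [0, -0.16, 0.19], 1],
  [[-0.97, -0.05, -0.06], [0, -0.16, 0.19], 1],
  [[-0.97, -0.05, -0.06], [0, -0.16, 0.19], 1],
])

```text
time: 10.05
tool_pos: [0.4641, -0.0876, 0.155]
tool_rot: [0.693, -0.253, 0.232, -0.634]
contact_force: [0.5, -1.2, 0.2]
gripper_width: 0.531
```

```bash
cat >> h.py <<'E'
H=np.array([.8526,.5225]);S=np.array([.511,.2485])
def tcp_for(j,zb,h):
    a=np.radians(h);return [j[0]+.0126*np.cos(a),j[1]+.0126*np.sin(a),.0298+zb]
E
python3 - <<'E'
from h import *
from plant import manip
s=manip.state();print(s['tool_pos'],tool_R(s['tool_rot'])[:,1],np.round(s['joint_pos'],2),s['gripper_width'])
print(go(tcp_for(S-.095*H,.085,22),R_des(22,39.6)))
E
```

```text
[ 0.46413234 -0.08761544  0.15496132] [ 0.76121257  0.06868948 -0.64485439] [-0.68 -0.88  2.58  0.75  0.89  0.49] 0.5314414028323708
(12, [-0.966, 0.196, -0.011], [0.009, -0.181, 0.215])
```

Run:
```python
from h import *
print(go(tcp_for(S-.072*H,.085,22),R_des(22,39.6)))
```

```text
(12, [-0.991, 0.252, 0.036], [0.009, -0.181, 0.215])
```

drive_tool([
  [[-0.99, 0.25, 0.04], [0.01, -0.18, 0.215], 1],
  [[-0.99, 0.25, 0.04], [0.01, -0.18, 0.215], 1],
  [[-0.99, 0.25, 0.04], [0.01, -0.18, 0.215], 1],
  [[-0.99, 0.25, 0.04], [0.01, -0.18, 0.215], 1],
  [[-0.99, 0.25, 0.04], [0.01, -0.18, 0.215], 1],
  [[-0.99, 0.25, 0.04], [0.01, -0.18, 0.215], 1],
  [[-0.99, 0.25, 0.04], [0.01, -0.18, 0.215], 1],
  [[-0.99, 0.25, 0.04], [0.01, -0.18, 0.215], 1],
  [[-0.99, 0.25, 0.04], [0.01, -0.18, 0.215], 1],
  [[-0.99, 0.25, 0.04], [0.01, -0.18, 0.215], 1],
  [[-0.99, 0.25, 0.04], [0.01, -0.18, 0.215], 1],
  [[-0.99, 0.25, 0.04], [0.01, -0.18, 0.215], 1],
])

```text
time: 11.25
tool_pos: [0.4715, 0.2133, 0.1193]
tool_rot: [0.78, -0.282, 0.193, -0.524]
contact_force: [-0.1, 0.1, -1.4]
gripper_width: 0.531
```

drive_tool([
  [[0, 0, 0], [0, 0, 0], 1],
  [[0, 0, 0], [0, 0, 0], 1],
])

```text
time: 11.45
tool_pos: [0.4716, 0.2126, 0.1192]
tool_rot: [0.78, -0.283, 0.193, -0.524]
contact_force: [-0.7, -0.6, -0.3]
gripper_width: 0.535
```

```bash
python3 wl.py w4
python3 - <<'E'
from h import *
from plant import manip
s=manip.state();R=tool_R(s['tool_rot']);print(R[:,1],np.degrees(np.arctan2(R[1,1],R[0,1])),R[2,0])
print(go(tcp_for(S-.072*H,.03,22),R_des(22,39.6)))
E
```

```text
11.45 [0.47163807 0.21260156 0.11922196] [ 0.2  -0.64  2.53  0.37  0.42  1.11] [-0.7 -0.6 -0.3] 0.5347556036910126
[ 0.70868832  0.29126436 -0.64259314] 22.342210013071654 -0.005548047741528839
(3, [-0.094, 0.423, -0.687], [0.026, -0.013, -0.017])
```

View pics/w4.png

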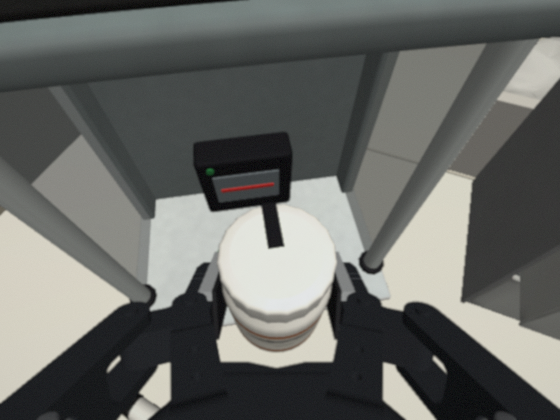

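The hood is dead ahead. The window's red line runs from (222,190) to (273,184), the post feet are at (145,296) and (371,262), and the jar's bar runs from (276,246) to (266,205). I'll measure the hood and jar yaw from this close view.

```bash
python3 capm.py w4 .163 235 206 320 275
python3 - <<'E'
from h import *
f=dict(np.load('w4.npz'))
im=f['img'].astype(int);m=((im[:,:,2]>130)&(im[:,:,1]<90)&(im[:,:,0]<90));m[:150]=0;m[220:]=0
q=np.argwhere(m)[:,::-1];P=onz(f,q,.044)[:,:2];c=P.mean(0);e=np.linalg.svd(P-c)[2][0];e*=np.sign(-e[1])
print(len(q),q.min(0),q.max(0),'line mid',(P[np.argmin(q[:,0])]+P[np.argmax(q[:,0])])/2,'yaw',np.degrees(np.arctan2(e[1],e[0]))+90)
F=onz(f,[(145,296),(371,262)],.010)[:,:2];d=F[1]-F[0];print('feet',F,np.linalg.norm(d),np.degrees(np.arctan2(d[1],d[0]))+90,F.mean(0)+.018*H)
E=onz(f,[(210,210),(290,199)],.006)[:,:2];d=E[1]-E[0];print('block base',E,np.linalg.norm(d),np.degrees(np.arctan2(d[1],d[0]))+90,E.mean(0)-.055*H)
print('window-0.055H',c-.055*H, 'block width .08')
E
```

```text
cap (0.46435946226119995, 0.20880533754825592) 0.019179806113243103 z 0.16340585466403745 plane slope deg [-0.54845759  0.42503931]
[[0, 0, 15, 2, 23], [27, 0, 21, 42, 559]]
bar [0.47009931 0.21317644] 31.887007894887745 37.29061080226654
107 [222 183] [273 190] line mid [0.55737396 0.27501755] yaw 31.010237282160247
feet [[0.44582866 0.31957137]
 [0.54483922 0.15439198]] 0.1925806881662528 30.938990244259905 [0.51068074 0.24638668]
block base [[0.5411667  0.31142892]
 [0.58222097 0.24371409]] 0.07918808163668241 31.22766675573662 [0.51480083 0.24883401]
window-0.055H [0.5099066  0.24617563] block width .08
```

Run:
```python
from h import *
from plant import manip
s=manip.state();p=s['tool_pos'];R=tool_R(s['tool_rot'])
off=p[:2]-[.4608,.2077]; Rt=R_des(21.6,39.9)
a=np.radians(-.74);off=np.array([[np.cos(a),-np.sin(a)],[np.sin(a),np.cos(a)]])@off
A=np.r_[np.array([.4608,.2077])+off,.0298+.018]; B=np.r_[np.array([.5115,.2475])+off,.0298+.018]
print(rows(p,R,A,Rt),rows(A,Rt,B,Rt,5),B,Rt.T@[0,0,1])
```

```text
(3, [0.006, 0.615, -0.734], [0.006, 0.004, -0.038]) (5, [-0.147, 0.379, 0.317], [0.0, 0.0, 0.0]) [0.52280654 0.25176985 0.0478    ] [ 0.         -0.64144963  0.76716515]
```

drive_tool([
  [[0, 0.46, -0.55], [0, 0, -0.03], 1],
  [[0, 0.46, -0.55], [0, 0, -0.03], 1],
  [[0, 0.46, -0.55], [0, 0, -0.03], 1],
  [[0, 0.46, -0.55], [0, 0, -0.03], 1],
  [[0, 0, 0], [0, 0, 0], 1],
])

```text
time: 12.0
tool_pos: [0.4703, 0.2112, 0.0449]
tool_rot: [0.776, -0.285, 0.194, -0.528]
contact_force: [-0.5, -0.3, -1.6]
gripper_width: 0.532
```

drive_tool([
  [[-0.09, 0.24, 0.2], [0, 0, 0], 1],
  [[-0.09, 0.24, 0.2], [0, 0, 0], 1],
  [[-0.09, 0.24, 0.2], [0, 0, 0], 1],
  [[-0.09, 0.24, 0.2], [0, 0, 0], 1],
  [[-0.09, 0.24, 0.2], [0, 0, 0], 1],
  [[-0.09, 0.24, 0.2], [0, 0, 0], 1],
  [[-0.09, 0.24, 0.2], [0, 0, 0], 1],
  [[-0.09, 0.24, 0.2], [0, 0, 0], 1],
  [[0, 0, 0], [0, 0, 0], 1],
  [[0, 0, 0], [0, 0, 0], 1],
])

```text
time: 13.0
tool_pos: [0.5235, 0.2526, 0.0478]
tool_rot: [0.777, -0.283, 0.192, -0.528]
contact_force: [-0.5, 0.9, -1.5]
gripper_width: 0.53
```

```bash
python3 wl.py w5; python3 capm.py w5 .094 235 206 320 275
python3 - <<'E'
from h import *
from plant import manip
f=dict(np.load('w5.npz'));s=manip.state();R=tool_R(s['tool_rot']);print(R[:,1],np.degrees(np.arctan2(R[1,1],R[0,1])),s['joint_pos'])
im=f['img'].astype(int);m=((im[:,:,2]>130)&(im[:,:,1]<90)&(im[:,:,0]<90));m[280:]=0
q=np.argwhere(m)[:,::-1]
if len(q)>10:
    P=onz(f,q,.044)[:,:2];c=P.mean(0);e=np.linalg.svd(P-c)[2][0];e*=np.sign(-e[1]);print(len(q),q.min(0),q.max(0),c,'yaw',np.degrees(np.arctan2(e[1],e[0]))+90)
E
```

```text
13.0 [0.52348029 0.25262919 0.0478337 ] [ 0.29 -0.2   2.38  0.66  0.11  0.86] [-0.5  0.9 -1.5] 0.5304741251276031
cap (0.5160975456237793, 0.2492305189371109) 0.019283585250377655 z 0.09198337381124455 plane slope deg [-0.37446747 -0.06396085]
[[27, 0, 21, 41, 541], [71, 0, 14, 12, 113]]
bar [0.52063134 0.25298032] 31.500541332434533 39.59343881710455
[ 0.71227186  0.28196877 -0.64277711] 21.597245560758168 [ 0.28858879 -0.19853355  2.38119387  0.65575823  0.11108504  0.85980176]
310 [221 197] [300 210] [0.5565129  0.27544633] yaw 31.105899889415646
```

View pics/w5.png

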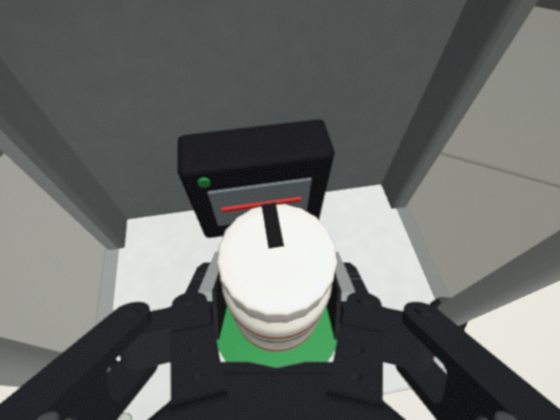

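The jar is over the mark and its yaw agrees with the hood's to within 0.5° (31.5° against 31.1°). Next I'll lower it 12 mm.

drive_tool([
  [[0, 0.08, -0.09], [0, 0, 0], 1],
  [[0, 0.08, -0.09], [0, 0, 0], 1],
  [[0, 0.06, -0.08], [0, 0, 0], 1],
  [[0, 0.06, -0.08], [0, 0, 0], 1],
  [[0, 0.02, -0.02], [0, 0, 0], 1],
  [[0, 0, 0], [0, 0, 0], 1],
  [[0, 0, 0], [0, 0, 0], 1],
])

```text
time: 13.75
tool_pos: [0.5235, 0.252, 0.0369]
tool_rot: [0.777, -0.283, 0.192, -0.528]
contact_force: [-0.6, -0.3, -0.6]
gripper_width: 0.537
```

drive_tool([
  [[0, 0.015, -0.02], [0, 0, 0], 1],
  [[0, 0.015, -0.02], [0, 0, 0], 1],
  [[0, 0, 0], [0, 0, 0], 1],
  [[0, 0, 0], [0, 0, 0], 1],
])

```text
time: 14.15
tool_pos: [0.5236, 0.2517, 0.0359]
tool_rot: [0.778, -0.283, 0.192, -0.528]
contact_force: [1.7, -0.1, -1.2]
gripper_width: 0.531
```

drive_tool([
  [[0, 0.015, -0.02], [0, 0, 0], 1],
  [[0, 0.01, -0.01], [0, 0, 0], 1],
  [[0, 0, 0], [0, 0, 0], 1],
  [[0, 0, 0], [0, 0, 0], 1],
])

```text
time: 14.55
tool_pos: [0.5242, 0.2517, 0.0358]
tool_rot: [0.778, -0.283, 0.192, -0.528]
contact_force: [-1.4, -0.0, 5.7]
gripper_width: 0.534
```

The upward force of 5.7 N shows the jar is on the plate, so I'll release it.

drive_tool([
  [[0, 0, 0], [0, 0, 0], -0.2],
  [[0, 0, 0], [0, 0, 0], -0.4],
  [[0, 0, 0], [0, 0, 0], -0.7],
  [[0, 0, 0], [0, 0, 0], -1],
  [[0, 0, 0], [0, 0, 0], -1],
  [[0, 0, 0], [0, 0, 0], -1],
  [[0, 0, 0], [0, 0, 0], -1],
])

```text
time: 15.25
tool_pos: [0.5235, 0.2516, 0.035]
tool_rot: [0.778, -0.283, 0.192, -0.527]
contact_force: [-0.2, -0.2, -0.3]
gripper_width: 0.996
```

```bash
python3 wl.py w6; python3 capm.py w6 .082 235 200 320 275;python3 - <<'E'
from h import *
from plant import manip
s=manip.state();p=s['tool_pos'];R=tool_R(s['tool_rot'])
T=p-.09*R[:,1];print(p,T,rows(p,R,T,R))
E
```

```text
15.25 [0.5235476  0.25157404 0.03495017] [ 0.28 -0.16  2.38  0.93  0.09  0.58] [-0.2 -0.2 -0.3] 0.99620089331137
cap (0.5157211422920227, 0.24816785752773285) 0.019307473674416542 z 0.07990373876447388 plane slope deg [0.10068813 0.17534353]
[[0, 0, 85, 47, 1140]]
bar [0.52515112 0.2527146 ] -62.519053945185725 25.741447901776173
[0.52354986 0.25156822 0.03494348] [0.45951242 0.22608593 0.09282145] (4, [-0.0, -0.9, 0.0], [0.0, 0.0, 0.0])
```

View pics/w6.png

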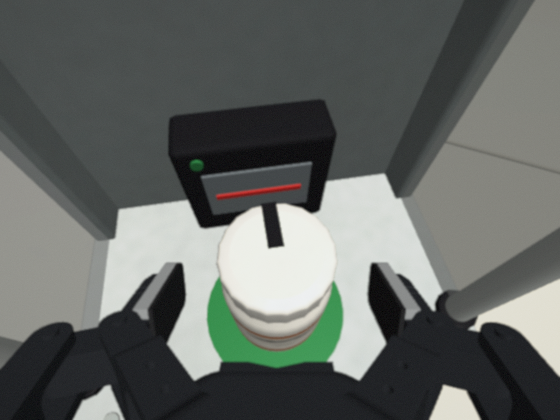

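The jar stands upright on the green with both fingers clear of it. I'll back out along the fingers.

drive_tool([
  [[0, -0.5, 0], [0, 0, 0], -1],
  [[0, -0.5, 0], [0, 0, 0], -1],
  [[0, -0.5, 0], [0, 0, 0], -1],
  [[0, -0.5, 0], [0, 0, 0], -1],
  [[0, -0.5, 0], [0, 0, 0], -1],
  [[0, -0.5, 0], [0, 0, 0], -1],
  [[0, -0.5, 0], [0, 0, 0], -1],
  [[0, -0.5, 0], [0, 0, 0], -1],
  [[0, 0, 0], [0, 0, 0], -1],
])

```text
time: 16.2
tool_pos: [0.4526, 0.2233, 0.1007]
tool_rot: [0.778, -0.282, 0.191, -0.528]
contact_force: [-0.6, 0.3, -0.1]
gripper_width: 0.998
```

```bash
python3 wl.py w7
python3 - <<'E'
from h import *
from plant import manip
s=manip.state();R=tool_R(s['tool_rot']);print(R[:,1])
d=s['tool_pos'][:2]-S;print('hood xy of tcp',d@H,d@[-H[1],H[0]],s['tool_pos'][2]);print(R.T@np.r_[-H,0])
E
```

```text
16.2 [0.45256132 0.22331205 0.10074607] [ 0.26 -0.66  2.57  0.26  0.37  1.25] [-0.6  0.3 -0.1] 0.9976389997134789
[ 0.71313457  0.28354768 -0.64112386]
hood xy of tcp -0.0628457176007561 0.00900333598194893 0.10024123051568837
[ 0.17014816 -0.7561722  -0.63181186]
```

View pics/w7.png

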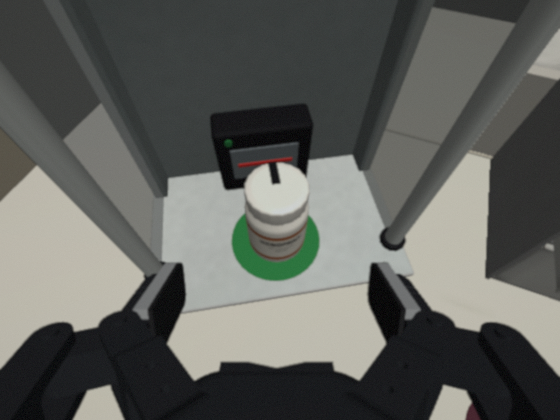

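Run:
```python
from h import *
from plant import manip
f=manip.grab_frame('scene');o=dict(np.load('scene0.npz'))
d=cv2.absdiff(f['img'],o['img']).max(2);d[:225]=0
k,l,st,c=cv2.connectedComponentsWithStats((d>60).astype(np.uint8));print([(s.tolist()) for s in st[1:] if s[4]>12])
cv2.imwrite('pics/s2.png',f['img'])
w=dict(np.load('w7.npz'));hsv=cv2.cvtColor(w['img'],cv2.COLOR_BGR2HSV)
g=cv2.inRange(hsv,(45,100,60),(85,255,255));k,l,st,c=cv2.connectedComponentsWithStats(g);i=1+np.argmax(st[1:,4])
cn=max(cv2.findContours((l==i).astype(np.uint8),0,1)[0],key=len).reshape(-1,2)
P=onz(w,cn,.006)[:,:2].astype(np.float32);print('green circle',cv2.minEnclosingCircle(P))
```

```text
[[17, 225, 128, 41, 1674], [0, 235, 10, 11, 24], [137, 262, 18, 29, 218], [12, 269, 9, 11, 41], [0, 286, 17, 24, 276], [18, 287, 12, 8, 56], [116, 288, 25, 44, 143], [143, 289, 6, 14, 29], [352, 290, 5, 6, 17], [0, 293, 42, 42, 533], [340, 296, 18, 20, 200], [63, 301, 8, 7, 16], [0, 308, 11, 11, 38], [124, 312, 22, 22, 110], [56, 317, 36, 23, 304]]
green circle ((0.5102196931838989, 0.2473004311323166), 0.03685790300369263)
```

```bash
python3 capm.py w7 .082 246 166 308 205; python3 -c "
from plant import manip
s=manip.state();print(s['contact_force'],s['time']);manip.job_done()"
```

```text
cap (0.5122043490409851, 0.24672895669937134) 0.022016264498233795 z 0.07989407034724397 plane slope deg [0.06265733 0.21512841]
[[0, 0, 12, 12, 56], [24, 0, 9, 17, 115], [50, 0, 11, 9, 53]]
bar [0.51936087 0.25141636] 30.97620868281716 33.22416776570848
[-0.16410973  0.8172175  -0.53607731] 16.3
the job is handed in; nothing more can be done
```

The coded jar is standing upright on the green mark in the scan hood, with its bar code facing the scanner window. I picked it up with the gripper tilted, carried it in under the roof, set it down, let go and drew the gripper back out. The job was handed in at 16.3 s of the 56 s allowed.

Last checks:
- **Position:** the jar's centre is about (0.512, 0.247) and the green mark's about (0.510, 0.247). That is some 2 mm apart, and the jar has about 14 mm to spare all round.
- **Upright:** the cap lies level to within about 0.2°.
- **Facing:** the bar on the cap points at 31.0° and the hood at 31.1°. A rougher check, from the cap's centre to the bar's middle, gave 33.2°. I trust it less because part of the bar was cut off in that crop.
- **Gripper:** its tips are about 63 mm in front of the mark's middle, clear of the hood. The contact force reads about 1 N or less, which is noise.
- **Other things:** comparing the scene picture before and after shows no change at the carton, the stamp or the other jars. The only change on that part of the worktop is where the coded jar had stood. That comparison leaves out the top of the picture, around the hood.

One thing went differently than planned: during the carry, one arm joint reached the end of its range. The gripper ran about 12 mm wide of its path there, and I moved the approach in front of the hood to suit.

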